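Close the bench caliper clamp on a nipple and index its lock one hole

TASK

On the bench caliper clamp, slide the jaw up to the brass nipple until the nipple bears on the sprung anvil at the end of the rail and the anvil gives a little, but do not drive the anvil to its end stop, and leave the jaw there. Then pull up the knurled knob of the lock slide behind the jaw, move that slide one hole on towards the jaw and lower the pin fully home in that hole. Finish while still gripping the knob with the pin home; keep the nipple standing between jaw and anvil, and do not move the fittings and the tape reel lying round the clamp.

Things in the scene. Friction and masses are not known exactly. Their poses are not given: they have to be found in the camera images.
- clamp: Bench caliper clamp fixed to the table: dark base plate 74 x 324 mm with a 44 mm wide aluminium rail, rail top 36 mm above the table. Origin on the table under the rail's centre line; y runs along the rail in the closing direction, x across, z up. Along +y follow lock slide, jaw, nipple, anvil (free face at y 90 mm), end block (y 108 to 138 mm, top at 76 mm).
- next_hole (a point): Centre of the mouth, on the rail top, of the hole the pin must go into. The rail has square holes 10 mm long on its centre line, 30 mm apart, at y = -120, -90, -60, -30, 0 and +30 mm of the clamp; the pin starts in the one at -30, this is the one at 0, under the jaw's back end at the start
- jaw_tab (a point): Point to grip on the jaw: middle of its upright grey tab, 74 mm above the table. The tab is 30 mm wide across the rail (x of the clamp), 14 mm along it, and free from 51 to 92 mm above the table. The jaw's steel face is 22 mm ahead (+y). The 60 mm wide saddle below has its top at 50.5 mm.
- jaw (a joint): Travel of the jaw towards the anvil, m: 0 = fully open; starts between 0 and 0.012; at about 0.028 the nipple touches jaw and anvil, with the anvil not yet pressed; end of travel 0.038. Stiff: takes about 8 N to slide and stays where it is left, also against the anvil's spring.
- anvil (a joint): How far the sprung steel anvil pad (40 mm wide, its free face at y = +90 mm of the clamp) is pressed back along the rail, m: 0 = free, 0.006 = on its end stop. It starts to give at about 3 N and takes 5.4 N at the end stop.
- nipple: Brass hex nipple standing on the rail between jaw and anvil, loose, 40 mm tall: hex 26 mm across flats and 30 mm across corners, 14 to 26 mm above its foot. Origin at the centre of its foot, z up; its x axis goes through two flats, which face jaw and anvil within about 0.15 rad. 0.09 kg.
- pull_knob: Black knurled round knob on the lock pin, 26 mm diameter, 26 mm tall, origin at its centre, z up; with the pin home the centre is 76 mm above the table (knob from 63 to 89 mm). The lock slide's top below is at 50.5 mm, with a 20 mm wide boss up to 59.5 mm. The knob moves up and down with the pin and along the rail with the lock slide.
- lock_pin (a joint): Height of the lock pin above its home position, m: 0 = home, its 8 mm round-tipped end 10 mm deep in a hole; above 0.010 it is clear of the rail; 0.016 = fully pulled. A spring presses it down, 4.5 N at home, 8.5 N fully pulled. Left loose between holes it rides on the rail's top at 0.010.
- lock_slide (a joint): Travel of the lock slide along the rail towards the jaw, m: 0 = pin over the hole it starts in, 0.030 = over the next hole towards the jaw (the one wanted). The pin has 1 mm of play either way in a hole. With the pin pulled it slides with about 2 N. At 0.030 its front is 1.5 mm behind the back of a jaw standing at 0.028.
- tee: Loose brass tee fitting, 46 x 56 x 25 mm, lying beside the clamp; leave it alone. Origin at its underside.
- pipe_elbow: Loose grey pipe elbow, 55 x 74 x 24 mm, lying beside the clamp; leave it alone. Origin at its underside.
- tape_reel: Loose white reel, 55 mm diameter, 15 mm high, lying beside the clamp on the robot's side; leave it alone. Origin at its underside.
Not all that is in view belongs to the job. Leave any green or red look-alike of the nipple alone.

How it is judged:
By the outcome, as a careful person would: the job done as asked, in the order asked, and still so for the second after the job is handed in, while the arm keeps its last pose, push and grip.
It also fails if it takes over 50 s, if anything falls off the work surface, if the arm or the gripper's body presses on something with over 40 N, if the wrist force passes 120 N, or if a joint passes its speed limit or range.

ROBOT

A 7-joint arm with a two-finger parallel gripper is mounted at the origin on a cart in front of the work surface, level with it; the furniture and walls round the work are solid. World frame = base frame: x ahead of the robot, y to its left, z up, the work surface at z = 0. Lengths are in mm, angles in rad, forces in N, time in s.
With the tool pointing down it reaches from about 425 to 950 mm from the base axis. Payload 4.7 kg.
Tool frame: the origin (TCP) lies at the very end of the fingers, on their centre line; the grasp point (between the pads) lies 19 mm behind it; z points along the fingers, y is the line along which they close (so a half turn about z gives the same grasp; the last joint's range is limited). The gripper opens to 87 mm and grips with 3 to 60 N. Pads are 19 mm wide; open, the fingers measure 117 mm over their backs; the gripper's body (75 mm by 190 mm) begins 51 mm behind the grasp point.
Start: joints at [1.251, 0.469, -0.049, 1.532, 0.024, 1.141, -0.082], TCP at [193.582, -646.665, 222.573] pointing down, gripper open.
Joint ranges: [-2.59, 2.59], [-0.33, 1.99], [-1.39, 1.29], [0.1, 2.45], [-1.04, 4.18], [0.21, 1.99], [-2.66, 2.66]. Speed limits (rad/s): [2.57, 2.57, 3.14, 3.14, 3.14, 3.14, 3.14].

INTERFACE

Orientations are given as a unit quaternion [w, x, y, z].
In Python, from plant import arm gives the robot as it stands.
- The arm moves only by the tool drive_tool, never from a script. Its arguments are lists of equal length, an entry for each row: "offset": the shift along the tool's x, y, z in cm, a list of three; "angular": the turn, a rotation vector about the tool's x, y, z in rad, a list of three. In form: {"offset": [[x, y, z], ...], "angular": [[wx, wy, wz], ...]}. A call has exactly 5 rows; each row shifts and turns the commanded pose from where the row before left it, along the tool's axes as they then stand; what a row does not reach is not made up. A row lasts 1/8 s, in which the tool goes at most 62.5 mm and 10.7 degrees, less where a joint would pass 70% of its speed; a pose out of reach is approached as far as the arm can. A call is refused whole if a number of a shift passes 6.25 or a number of a turn 0.188, either way. A call with a gripper value outside its range is refused whole. "grip" is the finger opening in cm, from 0 to 8.7, set as the call begins (left out, the last holds). The fingers move at their own pace and stop on an object; "newtons" is the grip in N (left out, the last holds). Time passes only in rows, so rows that do not move let the fingers close, or fill a call up. It gives the time, the measured TCP pose, the force, the opening and the grip force at its end, in the units of the state.
- arm.get_state(): the state, without advancing time (a new reading comes with each control period).
- arm.camera(name): name is "scene" or "top"; returns a dict with "image" (480x640x3 uint8, red, green, blue), "depth" (480x640 float32, mm along the optical axis (not along the pixel's ray), 0 where there is no reading), "fov_y" (degrees; the focal length in pixels is half the picture's height over the tangent of half this angle, whatever the lens; pixels are square), "cx", "cy" (the principal point, pixels), "R" (3x3) and "t" (3): a world point X has camera coordinates R X + t. Camera axes: x right, y down, z forward; pixel columns grow to the right and rows downward; lengths in mm; the calibration is good to about 2 mm. A picture is of the moment at which its call begins.
- arm.close_job(): hands the job in; it is judged then, once.
The state is a dict: "clock": time; "joint_positions": joint angles; "joint_velocities": joint speeds; "joint_efforts": joint torques, N m; "position": TCP position; "ee_rot": TCP orientation; "ft_force": force on the tool from outside, world axes, zero at the start; "moment": the same for the moment, N m; "grip_width": finger opening in mm; "gripper_force": force on a finger pad.
Only numpy, scipy, OpenCV 4.12 (cv2) and the standard library are available. Lean on these libraries where they do the work, as an engineer would, in place of code of your own. Each camera call takes 0.05 s, during which the arm holds its last target. There are 200 camera calls.

## Working session

There is one attempt and no reset: what is moved stays moved. The work goes in short steps, Python scripts to look and compute and a tool call to move; the robot and the scene stay as the last step left them, time stands still between calls to the robot, and variables do not carry over. Pictures are saved under pics/ and viewed, at most 10 in all, crops included, and the job is handed in when it is done.

Besides the shell and the picture viewer there is one more tool, called after "Emit:" as a command line: name --argument value ..., lists and objects as JSON in quotes. drive_tool: Moves the arm, as the interface text tells. Its arguments: {"type":"object","properties":{"offset":{"type":"array"},"angular":{"type":"array"},"grip":{"type":"number"},"newtons":{"type":"number"}},"required":["offset","angular"]}

```bash
mkdir -p pics; cat > h.py <<'E'
import numpy as np, cv2
from plant import arm
def cam(n):
    c=arm.camera(n); c['f']=240/np.tan(np.radians(c['fov_y'])/2); return c
def save(c,f,crop=None,s=1):
    im=c['image'][...,::-1]
    if crop: u0,v0,u1,v1=crop; im=im[v0:v1,u0:u1]
    cv2.imwrite('pics/'+f,cv2.resize(im,None,fx=s,fy=s,interpolation=cv2.INTER_CUBIC))
def cloud(c):
    v,u=np.mgrid[:480,:640]; z=c['depth']
    P=np.stack([(u-c['cx'])/c['f']*z,(v-c['cy'])/c['f']*z,z],-1)
    W=(P-c['t'])@c['R']; W[z==0]=np.nan; return W
E
python3 - <<'E'
from h import *
for n in('scene','top'):
    c=cam(n); save(c,n+'0.png'); np.savez(n+'0.npz',W=cloud(c),im=c['image']); print(n,c['f'],-c['R'].T@c['t'])
s=arm.get_state(); print(s)
E
```

```text
scene 533.9419141014951 [185.14283119 379.02613637 725.71107569]
top 594.4031181067426 [549.81725405  27.94414977 991.1745342 ]
{'clock': 0.1, 'joint_positions': array([ 1.25111686,  0.46938784, -0.04859315,  1.53358184,  0.0241076 ,
        1.14095979, -0.08231829]), 'joint_velocities': array([-0.00172571, -0.00314581,  0.00053649, -0.00265599,  0.00027148,
       -0.0007808 , -0.00017076]), 'joint_efforts': array([ 5.89636766e-04, -5.09169137e+01, -8.11598869e-02, -2.36831474e+01,
       -6.14832644e-02,  3.44179140e-02,  7.86937039e-05]), 'position': array([ 193.37972477, -646.15126043,  221.58298744]), 'ee_rot': array([-8.60773893e-04,  9.89448236e-01,  1.44884168e-01, -1.59889164e-04]), 'ft_force': array([ 0.11647483, -0.13948326, -0.21874436]), 'moment': array([ 0.01219574, -0.00620708,  0.00245969]), 'gripper_force': 0.0, 'grip_width': 86.64791834435414}
```

View pics/scene0.png

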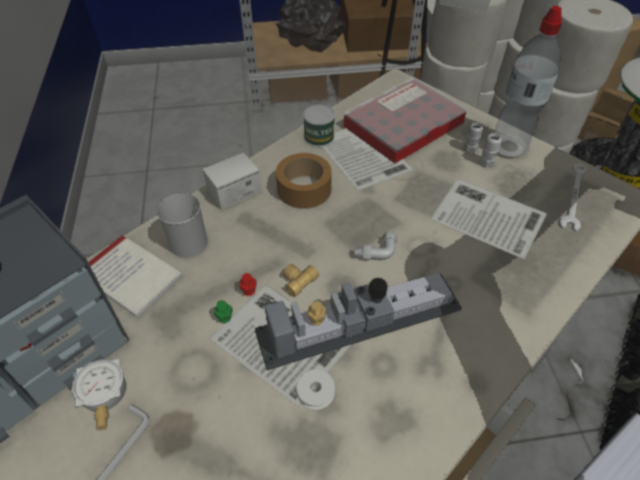

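View pics/top0.png

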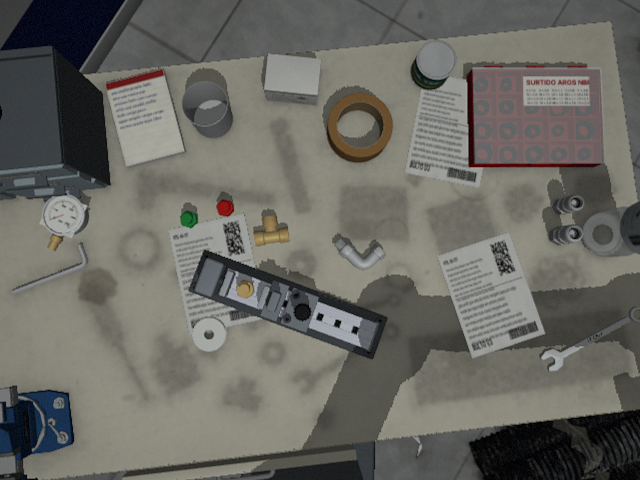

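The top view shows the clamp from (200,268) to (378,338). The end block is at its left end, the brass nipple at (245,289), the jaw tab at about (273,297) and the black knob at (302,312). The green (189,218) and red (226,207) look-alikes stand on the table, so the brass one on the rail is the nipple.

```bash
python3 - <<'E'
from h import *
d=np.load('top0.npz');W=d['W'];im=d['im']
roi=np.zeros((480,640),bool);roi[240:365,185:395]=1
print('table z',np.nanmedian(W[330:350,260:300,2]))
m=roi&(W[...,2]>4)&(W[...,2]<100)
# base plate: biggest component
n,l,st,_=cv2.connectedComponentsWithStats(m.astype(np.uint8))
k=1+np.argmax(st[1:,4]);m=l==k
P=W[m]
r=cv2.minAreaRect(P[:,:2].astype(np.float32));print('rect',r)
bx=cv2.boxPoints(r)
c=np.array(r[0]);
e=[bx[1]-bx[0],bx[2]-bx[1]];a=max(e,key=np.linalg.norm);a=a/np.linalg.norm(a)
kn=np.nanmean(W[308:316,298:306].reshape(-1,3),0);nip=np.nanmean(W[285:292,241:249].reshape(-1,3),0);print('knob',kn,'nip',nip)
if a@(nip-kn)[:2]<0:a=-a
xa=np.array([a[1],-a[0]])
print('axis',a,np.degrees(np.arctan2(a[1],a[0])))
L=(W[...,:2]-c)
y=L@a;x=L@xa
for lo in range(-165,165,5):
    q=m&(y>=lo)&(y<lo+5)&(abs(x)<12)
    z=W[q][:,2]
    h=m&(y>=lo)&(y<lo+5)&(W[...,2]>28)
    print(lo,np.round(np.percentile(z,[10,50,90])) if q.any() else None, np.round(np.percentile(x[h],[1,99])) if h.any() else None)
print('knob loc',(kn[:2]-c)@a,(kn[:2]-c)@xa,'nip',(nip[:2]-c)@a,(nip[:2]-c)@xa)
c=dict(np.load('top0.npz'))
i=cv2.resize(im[245:365,185:395,::-1],None,fx=3.8,fy=3.8,interpolation=cv2.INTER_CUBIC);cv2.imwrite('pics/crop0.png',i)
E
```

```text
table z 0.1266901590388732
rect ((505.0033874511719, 49.14231872558594), (325.3442687988281, 76.96209716796875), 70.80587005615234)
knob [496.87275988  26.4769476   88.76492259] nip [530.09506205 114.51350003  75.8567524 ]
axis [0.3287698 0.94441  ] 70.80588
-165 [ 5.  9. 10.] None
-160 [ 8. 10. 12.] None
-155 [ 8. 10. 13.] None
-150 [26. 28. 30.] [-23.  21.]
-145 [34. 36. 38.] [-22.  24.]
-140 [34. 36. 39.] [-21.  22.]
-135 [34. 36. 38.] [-21.  21.]
-130 [34. 36. 38.] [-21.  22.]
-125 [34. 36. 38.] [-21.  21.]
-120 [24. 34. 37.] [-21.  21.]
-115 [23. 33. 38.] [-21.  22.]
-110 [34. 36. 39.] [-21.  22.]
-105 [34. 36. 38.] [-21.  21.]
-100 [35. 36. 38.] [-21.  22.]
-95 [34. 36. 38.] [-21.  21.]
-90 [23. 34. 37.] [-22.  21.]
-85 [24. 33. 38.] [-21.  22.]
-80 [34. 36. 37.] [-21.  21.]
-75 [33. 36. 38.] [-22.  21.]
-70 [34. 36. 37.] [-21.  21.]
-65 [34. 36. 38.] [-22.  21.]
-60 [24. 33. 37.] [-22.  21.]
-55 [23. 32. 38.] [-21.  22.]
-50 [34. 36. 38.] [-21.  21.]
-45 [34. 38. 51.] [-28.  28.]
-40 [49. 51. 88.] [-29.  29.]
-35 [63. 88. 90.] [-29.  29.]
-30 [87. 89. 91.] [-30.  29.]
-25 [86.
[... 460 characters left out ...]
 [34. 36. 61.] [-22.  21.]
60 [36. 61. 68.] [-22.  21.]
65 [60. 74. 78.] [-22.  21.]
70 [61. 75. 78.] [-22.  21.]
75 [61. 64. 76.] [-22.  21.]
80 [38. 61. 63.] [-22.  21.]
85 [33. 36. 38.] [-22.  21.]
90 [33. 35. 38.] [-22.  21.]
95 [37. 69. 73.] [-20.  21.]
100 [70. 72. 74.] [-20.  21.]
105 [57. 62. 70.] [-15.  21.]
110 [27. 61. 73.] [-26.  26.]
115 [74. 76. 77.] [-27.  27.]
120 [74. 76. 78.] [-27.  27.]
125 [74. 76. 78.] [-28.  27.]
130 [74. 76. 78.] [-28.  27.]
135 [74. 76. 78.] [-27.  27.]
140 [73. 75. 78.] [-26.  27.]
145 None None
150 [ 8. 11. 13.] None
155 [ 8. 10. 11.] None
160 [ 7.  8. 11.] None
knob loc -24.07850856009493 -0.22695659926551764 nip 69.98658395709704 2.204758654775591
```

View pics/crop0.png

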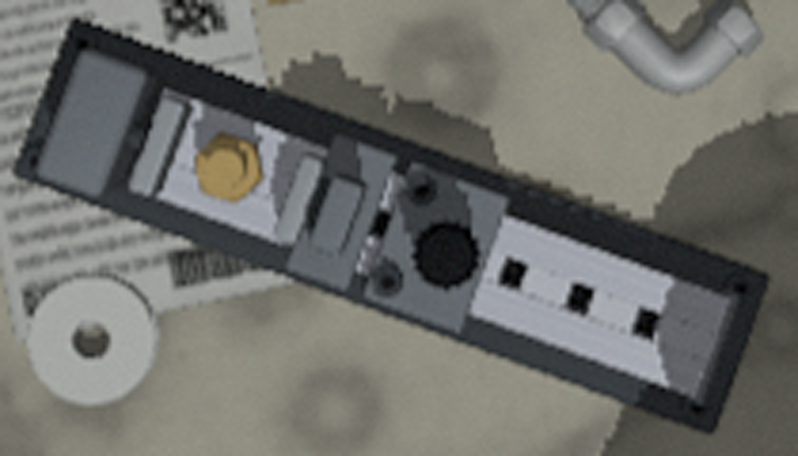

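The crop confirms it: nipple at (228,168), tab at (338,215), knob at (445,255), anvil on the left. The rail holes put the clamp origin at local +5.

```bash
cat >> h.py <<'E'
A=np.array([0.32877,0.94441]);X=np.array([A[1],-A[0]]);O=np.array([505.0,49.14])+5*A
def loc(W): L=W[...,:2]-O; return L@X,L@A
def st():
    s=arm.get_state();p=s['position'];l=p[:2]-O
    w,x,y,z=s['ee_rot'];psi=2*np.arctan2(y,x)
    print('t%.2f loc x%.1f y%.1f z%.1f yaw err %.3f'%(s['clock'],l@X,l@A,p[2],psi-np.arctan2(A[1],A[0])),np.round(s['ee_rot'],4),'F loc',np.round([s['ft_force'][:2]@X,s['ft_force'][:2]@A,s['ft_force'][2]],1),'w%.1f g%.1f'%(s['grip_width'],s['gripper_force']))
E
python3 - <<'E'
from h import *
W=np.load('top0.npz')['W'];x,y=loc(W);z=W[...,2]
for s in(-1,1):
    print(s,[(k,*np.round(np.nanpercentile(z[(s*x>17)&(s*x<20.5)&(y>=k)&(y<k+2)],[10,50,90]))) for k in range(-32,46,2)])
for nm,a,b,lim in(('tab',5,32,85),('endblk',104,142,73),('anvil',85,105,66)):
    m=(y>a)&(y<b)&(z>lim)&(abs(x)<25); print(nm,np.percentile(y[m],[2,50,98]),np.percentile(x[m],[2,50,98]))
m=(z>82)&(y>-46)&(y<-12)&(abs(x)<20);print('knob',cv2.minEnclosingCircle(np.stack([x[m],y[m]],1).astype(np.float32)))
m=(z>70)&(y>50)&(y<80)&(abs(x)<20);print('nip',cv2.minEnclosingCircle(np.stack([x[m],y[m]],1).astype(np.float32)))
# travel plan
wp=np.array([[193.4,-646.2],[330,-400],[470,-100],O+14*A]);psi=.291;p=wp[0]
d=np.r_[0,np.cumsum(np.linalg.norm(np.diff(wp,axis=0),axis=1))];n=15
for i in range(1,n+1):
    q=np.array([np.interp(d[-1]*i/n,d,wp[:,k]) for k in(0,1)]);v=q-p
    print(i,np.round([v@[np.cos(psi),np.sin(psi)]/10,v@[np.sin(psi),-np.cos(psi)]/10],2));p=q
    psi+=.945/n
st()
E
```

```text
return np.nanmean(a, axis, out=out, keepdims=keepdims)
Traceback (most recent call last):
TypeError: Value after * must be an iterable, not numpy.float64
```

```bash
python3 - <<'E'
from h import *
W=np.load('top0.npz')['W'];x,y=loc(W);z=W[...,2]
for s in(-1,1):
    print(s,[(k,np.round(np.percentile(z[(s*x>17)&(s*x<20.5)&(y>=k)&(y<k+2)],[10,50,90])).tolist()) for k in range(-32,46,2) if ((s*x>17)&(s*x<20.5)&(y>=k)&(y<k+2)).any()])
for nm,a,b,lim in(('tab',5,32,85),('endblk',104,142,73),('anvil',85,105,66)):
    m=(y>a)&(y<b)&(z>lim)&(abs(x)<25); print(nm,np.percentile(y[m],[2,50,98]),np.percentile(x[m],[2,50,98]))
m=(z>82)&(y>-46)&(y<-12)&(abs(x)<20);print('knob',cv2.minEnclosingCircle(np.stack([x[m],y[m]],1).astype(np.float32)))
m=(z>70)&(y>50)&(y<80)&(abs(x)<20);print('nip',cv2.minEnclosingCircle(np.stack([x[m],y[m]],1).astype(np.float32)))
wp=np.array([[193.4,-646.2],[330,-400],[470,-100],O+14*A]);psi=.291;p=wp[0]
d=np.r_[0,np.cumsum(np.linalg.norm(np.diff(wp,axis=0),axis=1))];n=15
for i in range(1,n+1):
    q=np.array([np.interp(d[-1]*i/n,d,wp[:,k]) for k in(0,1)]);v=q-p
    print(i,np.round([v@[np.cos(psi),np.sin(psi)]/10,v@[np.sin(psi),-np.cos(psi)]/10],2));p=q
    psi+=.945/n
st()
E
```

```text
-1 [(-32, [51.0, 52.0, 53.0]), (-30, [49.0, 50.0, 52.0]), (-28, [49.0, 50.0, 51.0]), (-26, [51.0, 52.0, 53.0]), (-24, [50.0, 50.0, 50.0]), (-22, [50.0, 50.0, 51.0]), (-20, [50.0, 50.0, 51.0]), (-18, [51.0, 57.0, 58.0]), (-16, [56.0, 60.0, 60.0]), (-14, [57.0, 58.0, 58.0]), (-12, [55.0, 58.0, 59.0]), (-10, [55.0, 56.0, 57.0]), (-8, [59.0, 59.0, 59.0]), (-6, [51.0, 51.0, 55.0]), (-4, [38.0, 49.0, 51.0]), (-2, [35.0, 36.0, 37.0]), (0, [35.0, 36.0, 38.0]), (2, [38.0, 43.0, 49.0]), (4, [47.0, 48.0, 49.0]), (6, [52.0, 52.0, 53.0]), (8, [50.0, 51.0, 51.0]), (10, [48.0, 51.0, 51.0]), (12, [51.0, 51.0, 51.0]), (14, [52.0, 53.0, 53.0]), (16, [50.0, 50.0, 51.0]), (18, [50.0, 51.0, 52.0]), (20, [47.0, 49.0, 51.0]), (22, [49.0, 49.0, 50.0]), (24, [49.0, 52.0, 55.0]), (26, [49.0, 50.0, 52.0]), (28, [51.0, 53.0, 66.0]), (30, [71.0, 71.0, 71.0]), (34, [70.0, 70.0, 71.0]), (36, [68.0, 68.0, 68.0]), (40, [37.0, 37.0, 38.0]), (42, [35.0, 35.0, 36.0]), (44, [34.0, 34.0, 36.0])]
1 [(-32, [50.0, 50.0, 51.0]), (-30, [48.0, 50.0, 50.0]), (-28, [48.0, 49.0, 51.0]), (-26, [50.0, 50.0, 51.0]), (-24, [49.0, 50.
[... 959 characters left out ...]
419756  14.10373475]
endblk [109.66912997 123.3447204  137.1755964 ] [-23.78357824   0.05452119  23.87265052]
anvil [ 90.56881501  95.21146425 100.3400264 ] [-19.24832842  -0.5489605   18.67143957]
knob ((0.3037349581718445, -29.08941650390625), 13.52135944366455)
nip ((0.917401909828186, 66.15724182128906), 7.95671272277832)
1 [ 3.74 -3.65]
2 [ 3.97 -3.41]
3 [ 4.17 -3.15]
4 [ 4.36 -2.89]
5 [ 4.54 -2.61]
6 [ 4.58 -2.51]
7 [ 4.68 -2.35]
8 [ 4.81 -2.05]
9 [ 4.93 -1.74]
10 [ 5.03 -1.43]
11 [ 5.11 -1.11]
12 [ 5.1  -1.07]
13 [ 5.03 -1.45]
14 [ 5.11 -1.14]
15 [ 5.17 -0.81]
t0.10 loc x-65.7 y-764.1 z221.6 yaw err -0.945 [-9.000e-04  9.894e-01  1.449e-01 -2.000e-04] F loc [ 0.2 -0.1 -0.2] w86.6 g0.0
```

Emit:
drive_tool --offset '[[3.7,-3.7,0],[4.0,-3.4,0],[4.2,-3.2,0],[4.4,-2.9,0],[4.5,-2.6,0]]' --angular '[[0,0,-0.063],[0,0,-0.063],[0,0,-0.063],[0,0,-0.063],[0,0,-0.063]]' --grip 6

```text
clock: 0.72
position: [320.9, -415.2, 222.3]
ee_rot: [-0.0, 0.954, 0.299, -0.0]
ft_force: [0.1, -0.2, 0.5]
grip_width: 60.2
gripper_force: 0.0
```

Emit:
drive_tool --offset '[[4.6,-2.5,0],[4.7,-2.4,0],[4.8,-2.1,0],[4.9,-1.7,0],[5.0,-1.4,0]]' --angular '[[0,0,-0.063],[0,0,-0.063],[0,0,-0.063],[0,0,-0.063],[0,0,-0.063]]'

```text
clock: 1.35
position: [432.2, -179.2, 222.5]
ee_rot: [0.0, 0.895, 0.445, -0.0]
ft_force: [0.1, -0.5, 0.1]
grip_width: 60.0
gripper_force: 0.0
```

Emit:
drive_tool --offset '[[5.1,-1.1,0],[5.1,-1.1,0],[5.0,-1.4,0],[5.1,-1.1,0],[5.0,-0.8,0]]' --angular '[[0,0,-0.063],[0,0,-0.063],[0,0,-0.063],[0,0,-0.063],[0,0,-0.063]]'

```text
clock: 1.98
position: [510.8, 66.6, 222.3]
ee_rot: [0.0, 0.815, 0.58, -0.0]
ft_force: [1.3, 0.4, -0.5]
grip_width: 59.6
gripper_force: 0.0
```

Emit:
drive_tool --offset '[[0,0,2],[0,0,2],[0,0,2],[0,0,2],[0,0,0]]' --angular '[[0,0,0],[0,0,0],[0,0,0],[0,0,0],[0,0,0]]'

```text
clock: 2.6
position: [509.4, 64.7, 141.0]
ee_rot: [-0.001, 0.815, 0.579, -0.002]
ft_force: [0.0, -0.1, -0.2]
grip_width: 60.3
gripper_force: 0.0
```

```bash
python3 -c "
from h import *
st();c=cam('scene');save(c,'s1.png',(220,230,500,390),2.8)"
```

```text
t2.60 loc x-0.9 y11.1 z141.0 yaw err 0.000 [-0.001   0.815   0.5794 -0.0017] F loc [ 0.1 -0.1 -0.2] w60.3 g0.0
```

View pics/s1.png

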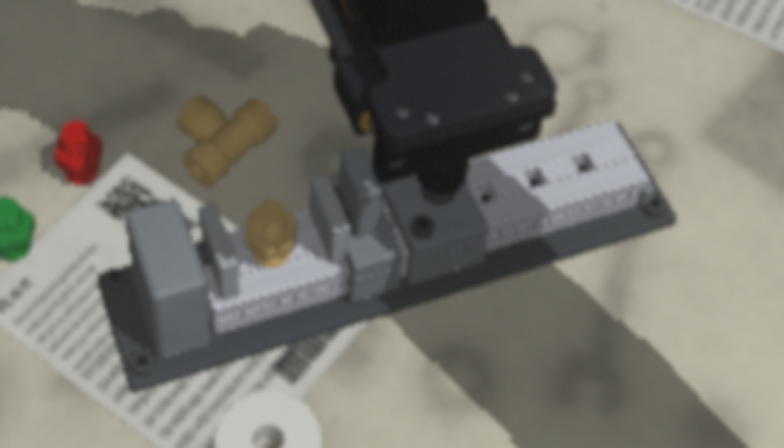

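The view shows the gripper above the knob and tab, with the tab at (360,190), the face plate at (330,215) and the nipple standing at (270,235). I'll correct the position and go down over the tab.

Emit:
drive_tool --offset '[[0.5,0.1,1.5],[0,0,2],[0,0,2],[0,0,1.5],[0,0,1]]' --angular '[[0,0,0],[0,0,0],[0,0,0],[0,0,0],[0,0,0]]'

```text
clock: 3.28
position: [513.4, 69.6, 61.8]
ee_rot: [-0.0, 0.815, 0.579, -0.0]
ft_force: [0.0, 0.0, -0.5]
grip_width: 60.2
gripper_force: 0.0
```

Emit:
drive_tool --offset '[[0,0,0],[0,0,0],[0,0,0],[0,0,0],[0,0,0]]' --angular '[[0,0,0],[0,0,0],[0,0,0],[0,0,0],[0,0,0]]' --grip 2 --newtons 40

```text
clock: 3.9
position: [511.8, 70.2, 62.9]
ee_rot: [-0.001, 0.815, 0.579, -0.001]
ft_force: [-4.8, 0.0, 4.3]
grip_width: 29.9
gripper_force: 40.0
```

```bash
python3 -c "
from h import *
st()"
```

```text
t3.90 loc x-0.5 y17.1 z62.9 yaw err 0.000 [-7.000e-04  8.150e-01  5.795e-01 -1.100e-03] F loc [-4.5 -1.5  4.3] w29.9 g40.0
```

Width 29.9 at 40 N, so the tab is gripped. Next is the coarse slide.

Emit:
drive_tool --offset '[[0.5,0,0],[0.5,0,0],[0.5,0,0],[0.5,0,0],[0,0,0]]' --angular '[[0,0,0],[0,0,0],[0,0,0],[0,0,0],[0,0,0]]'

```text
clock: 4.53
position: [517.2, 85.9, 62.9]
ee_rot: [0.001, 0.815, 0.579, -0.004]
ft_force: [-7.9, -5.0, 10.1]
grip_width: 30.0
gripper_force: 40.0
```

```bash
cat > m.py <<'E'
from h import *
import sys
st(); c=cam('top'); W=cloud(c); x,y=loc(W); z=W[...,2]; save(c,sys.argv[1],(185,245,395,365),3.8)
for nm,a,b,lo,hi in(('anvil',80,107,66,80),('endblk',104,142,73,80),('nip',50,86,70,80),('face',25,75,66,73)):
    m=(y>a)&(y<b)&(z>lo)&(z<hi)&(abs(x)<(8 if nm=='nip' else 22))
    if m.sum()>5: print(nm,m.sum(),np.round([*np.percentile(y[m],[3,50,97]),y[m].mean(),x[m].mean()],1))
E
python3 m.py t2.png
```

```text
t4.53 loc x-0.5 y33.7 z62.9 yaw err -0.001 [ 6.000e-04  8.153e-01  5.790e-01 -4.100e-03] F loc [-5.8 -7.3 10.1] w30.0 g40.0
endblk 352 [111.1 126.5 137.  125.6   5.6]
```

View pics/t2.png

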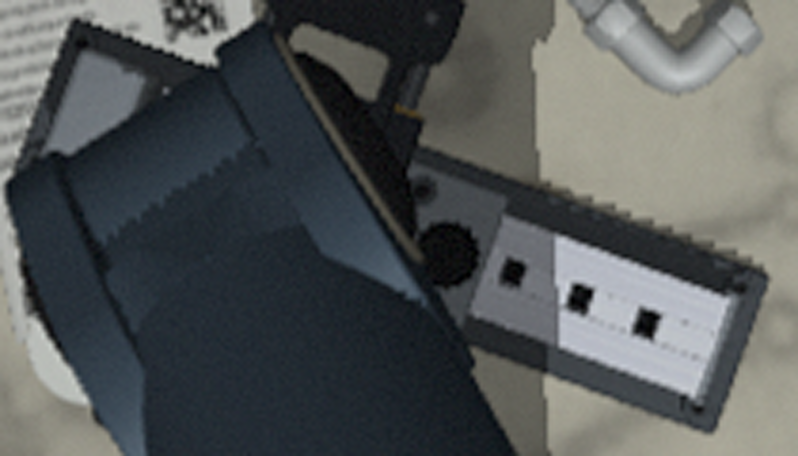

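The top view is blocked by the arm, so I'll use the scene camera for the anvil. Continuing in small steps.

Emit:
drive_tool --offset '[[0.3,0,0],[0.3,0,0],[0,0,0],[0,0,0],[0,0,0]]' --angular '[[0,0,0],[0,0,0],[0,0,0],[0,0,0],[0,0,0]]'

```text
clock: 5.2
position: [519.0, 91.1, 62.9]
ee_rot: [0.001, 0.815, 0.579, -0.004]
ft_force: [-8.3, -5.7, 11.1]
grip_width: 29.5
gripper_force: 40.0
```

```bash
cat > m.py <<'E'
from h import *
import sys
st(); c=cam('scene'); W=cloud(c); x,y=loc(W); z=W[...,2]; save(c,sys.argv[1],(240,270,400,390),5)
ok=~np.isnan(z)
B=[('anvil top',80,107,67,76,19),('endblk',104,142,73,80,25),('nip',50,90,66,80,14),('face top',25,75,66,74,20)]
if len(sys.argv)<3:
  W0=np.load('scene0.npz')['W']
  sets=((x,y,z),(*loc(W0),W0[...,2]))
else: sets=((x,y,z),)
for X_,Y_,Z_ in sets:
  for nm,a,b,lo,hi,w in B:
    m=(Y_>a)&(Y_<b)&(Z_>lo)&(Z_<hi)&(abs(X_)<w)
    if m.sum()>5: print(nm,m.sum(),np.round([*np.percentile(Y_[m],[3,50,97]),Y_[m].mean(),X_[m].mean()],1))
E
python3 m.py s3.png
```

```text
t5.20 loc x-0.5 y39.2 z62.9 yaw err -0.001 [ 7.000e-04  8.154e-01  5.788e-01 -4.300e-03] F loc [-5.9 -8.1 11.1] w29.5 g40.0
anvil top 168 [ 81.1  95.4 100.5  94.5  -1.9]
endblk 573 [110.4 124.  137.3 124.   -1.2]
nip 126 [59.1 76.2 83.5 75.5 -4.5]
face top 37 [ 57.1  60.8  74.3  63.8 -12.3]
anvil top 150 [ 91.   96.1 100.5  96.   -1.7]
endblk 585 [110.  124.1 137.4 124.   -1.5]
nip 115 [60.4 67.4 74.1 67.4 -3.5]
face top 201 [26.2 35.2 73.  39.7 -3.6]
```

View pics/s3.png

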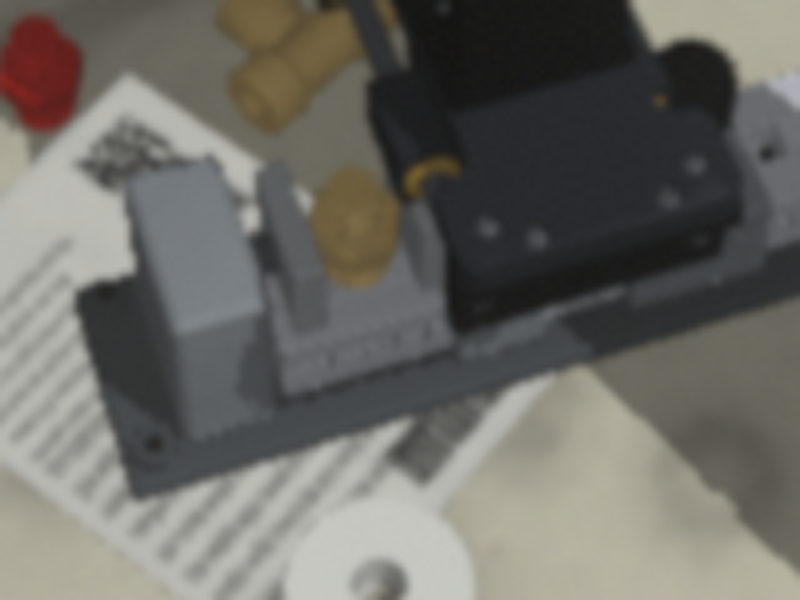

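The image shows the nipple upright at (355,225) with the anvil at (290,240), almost touching. The sliding force is steady at 8 N. I'll step on and watch for the force to rise.

Emit:
drive_tool --offset '[[0.2,0,0],[0,0,0],[0,0,0],[0,0,0],[0,0,0]]' --angular '[[0,0,0],[0,0,0],[0,0,0],[0,0,0],[0,0,0]]'

```text
clock: 5.88
position: [519.3, 91.8, 62.9]
ee_rot: [0.001, 0.816, 0.579, -0.005]
ft_force: [-9.8, -9.3, 13.3]
grip_width: 29.7
gripper_force: 40.0
```

```bash
python3 m.py s4.png 1
```

```text
t5.88 loc x-0.6 y40.0 z62.9 yaw err -0.002 [ 0.0011  0.8156  0.5786 -0.0053] F loc [ -6.2 -12.   13.3] w29.7 g40.0
anvil top 170 [ 80.7  95.3 100.5  94.3  -1.8]
endblk 585 [110.4 124.  137.5 124.1  -1.5]
nip 129 [59.8 76.1 84.  75.4 -4.7]
face top 34 [ 57.9  61.   74.2  63.3 -13.3]
```

Emit:
drive_tool --offset '[[0.15,0,0],[0,0,0],[0,0,0],[0,0,0],[0,0,0]]' --angular '[[0,0,0],[0,0,0],[0,0,0],[0,0,0],[0,0,0]]'

```text
clock: 6.55
position: [519.5, 92.3, 62.9]
ee_rot: [0.001, 0.816, 0.578, -0.006]
ft_force: [-10.1, -9.1, 15.7]
grip_width: 29.8
gripper_force: 40.0
```

```bash
python3 m.py s5.png 1
```

```text
t6.55 loc x-0.5 y40.5 z62.9 yaw err -0.002 [ 0.0015  0.8157  0.5785 -0.0061] F loc [ -6.5 -11.9  15.7] w29.8 g40.0
anvil top 169 [ 81.7  95.9 101.   95.   -1.9]
endblk 586 [110.2 124.  137.5 124.   -1.4]
nip 128 [60.6 77.  84.3 76.  -4.7]
face top 31 [ 59.1  62.   74.2  64.5 -12.5]
```

Force has risen by about 4 N, so the nipple is touching the anvil. Press about 2 mm further.

Emit:
drive_tool --offset '[[0.15,0,-0.1],[0.1,0,0],[0,0,0],[0,0,0],[0,0,0]]' --angular '[[0,0,0],[0,0,0],[0,0,0],[0,0,0],[0,0,0]]'

```text
clock: 7.22
position: [519.9, 93.6, 62.9]
ee_rot: [0.002, 0.816, 0.578, -0.007]
ft_force: [-8.7, -10.4, 9.6]
grip_width: 29.6
gripper_force: 40.0
```

```bash
python3 m.py s6.png 1
```

```text
t7.22 loc x-0.6 y41.9 z62.9 yaw err -0.002 [ 0.0016  0.8158  0.5783 -0.0068] F loc [ -4.7 -12.7   9.6] w29.6 g40.0
anvil top 185 [ 81.4  96.7 102.3  95.4  -2.4]
endblk 581 [110.1 123.9 137.5 123.9  -1.4]
nip 129 [62.7 78.3 85.3 77.7 -4.4]
face top 31 [ 60.9  63.5  73.7  65.7 -11.7]
```

Emit:
drive_tool --offset '[[0.12,0,0],[0,0,0],[0,0,0],[0,0,0],[0,0,0]]' --angular '[[0,0,0],[0,0,0],[0,0,0],[0,0,0],[0,0,0]]'

```text
clock: 7.9
position: [520.2, 94.6, 62.9]
ee_rot: [0.002, 0.816, 0.578, -0.007]
ft_force: [-9.2, -10.6, 10.1]
grip_width: 29.5
gripper_force: 40.0
```

```bash
python3 m.py s7.png 1
```

```text
t7.90 loc x-0.6 y42.9 z62.9 yaw err -0.003 [ 0.0016  0.8158  0.5783 -0.0071] F loc [ -5.2 -13.   10.1] w29.5 g40.0
anvil top 191 [ 80.6  97.4 103.5  95.6  -2.3]
endblk 572 [110.3 124.2 137.2 124.   -1.3]
nip 130 [62.8 79.4 86.6 78.6 -4.3]
face top 27 [ 61.7  63.9  74.1  65.6 -12.7]
```

The anvil edge has moved back about 3 mm, in the middle of its range. I'll ease off the stored push, release and rise.

Emit:
drive_tool --offset '[[-0.2,0,0],[-0.2,0,-0.1],[0,0,0],[0,0,0],[0,0,0]]' --angular '[[0,0,0],[0,0,0],[0,0,0],[0,0,0],[0,0,0]]'

```text
clock: 8.57
position: [520.2, 94.6, 63.0]
ee_rot: [-0.0, 0.815, 0.579, -0.004]
ft_force: [-4.7, -4.4, -5.3]
grip_width: 29.8
gripper_force: 40.0
```

```bash
python3 m.py s8.png 1
```

```text
t8.57 loc x-0.6 y42.9 z63.0 yaw err -0.001 [-1.000e-04  8.153e-01  5.790e-01 -3.900e-03] F loc [-3.  -5.7 -5.3] w29.8 g40.0
anvil top 195 [ 81.1  97.3 103.3  95.4  -2.3]
endblk 579 [110.4 124.  137.4 124.   -1.3]
nip 133 [62.6 79.2 86.7 78.6 -4.4]
face top 29 [ 60.4  63.5  73.9  64.4 -14. ]
```

Emit:
drive_tool --offset '[[-0.2,0,0.1],[0,0,0],[0,0,0],[0,0,0],[0,0,0]]' --angular '[[0,0,0],[0,0,0],[0,0,0],[0,0,0],[0,0,0]]'

```text
clock: 9.25
position: [520.2, 94.5, 63.0]
ee_rot: [-0.001, 0.815, 0.579, -0.002]
ft_force: [-5.7, -2.7, -1.6]
grip_width: 29.8
gripper_force: 40.0
```

Emit:
drive_tool --offset '[[0,0,0],[0,0,0],[0,0,0],[0,0,-2],[0,0,-3]]' --angular '[[0,0,0],[0,0,0],[0,0,0],[0,0,0],[0,0,0]]' --grip 6

```text
clock: 9.88
position: [522.2, 95.5, 113.8]
ee_rot: [-0.0, 0.815, 0.579, -0.0]
ft_force: [-0.0, -0.5, -0.5]
grip_width: 59.4
gripper_force: 0.0
```

```bash
python3 m.py s9.png 1
```

```text
t9.88 loc x1.0 y44.5 z113.8 yaw err 0.000 [-5.000e-04  8.150e-01  5.795e-01 -2.000e-04] F loc [ 0.1 -0.5 -0.5] w59.4 g0.0
anvil top 191 [ 81.3  97.6 103.3  95.8  -2. ]
endblk 583 [110.1 124.  137.4 123.9  -1.5]
nip 240 [53.9 65.  86.2 69.7 -1.7]
face top 162 [49.7 60.  65.  59.5 -2.8]
```

Emit:
drive_tool --offset '[[-2.5,-0.1,-0.5],[-2.5,0,0],[-2.4,0,0],[0,0,0],[0,0,0]]' --angular '[[0,0,0],[0,0,0],[0,0,0],[0,0,0],[0,0,0]]'

```text
clock: 10.55
position: [497.8, 26.8, 118.9]
ee_rot: [0.0, 0.815, 0.58, 0.001]
ft_force: [-0.4, 0.3, 0.9]
grip_width: 59.9
gripper_force: 0.0
```

```bash
sed -i 's/(240,270,400,390),5/(230,220,490,390),3/' m.py; python3 m.py s10.png 1
```

```text
t10.55 loc x0.6 y-28.5 z118.9 yaw err 0.001 [0.     0.8149 0.5797 0.0009] F loc [-0.5  0.2  0.9] w59.9 g0.0
anvil top 191 [ 81.4  97.6 103.4  95.8  -1.9]
endblk 584 [110.1 124.1 137.6 124.   -1.5]
nip 267 [51.  64.4 86.2 68.2 -2. ]
face top 215 [39.9 58.1 64.7 56.7 -4.7]
```

View pics/s10.png

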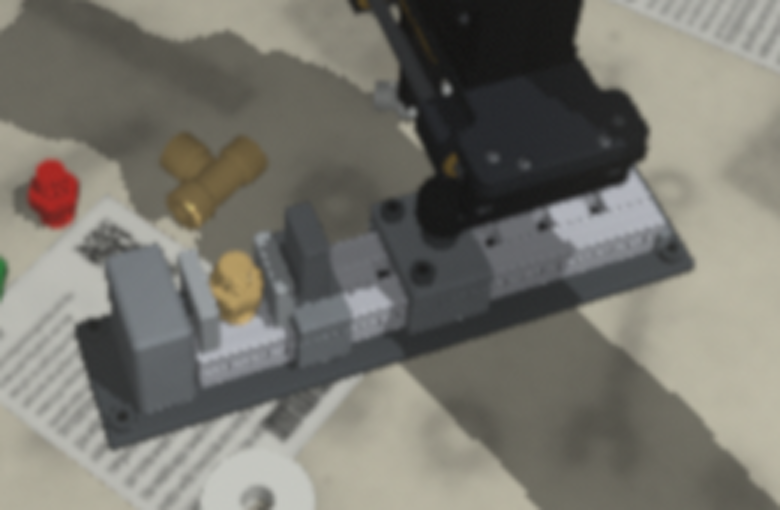

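The nipple at (237,288) stands between jaw and anvil, and the gripper is over the knob at (440,205). Go down and grip it.

Emit:
drive_tool --offset '[[0,0,1.5],[0,0,1.5],[0,0,1.3],[0,0,1],[0,0,0]]' --angular '[[0,0,0],[0,0,0],[0,0,0],[0,0,0],[0,0,0]]'

```text
clock: 11.22
position: [496.5, 25.6, 64.5]
ee_rot: [-0.001, 0.815, 0.579, -0.001]
ft_force: [-1.3, -1.6, 0.3]
grip_width: 60.5
gripper_force: 0.0
```

Emit:
drive_tool --offset '[[0,0,0],[0,0,0],[0,0,0],[0,0,0],[0,0,0]]' --angular '[[0,0,0],[0,0,0],[0,0,0],[0,0,0],[0,0,0]]' --grip 1.5 --newtons 40

```text
clock: 11.85
position: [496.5, 25.8, 65.8]
ee_rot: [-0.0, 0.815, 0.579, -0.0]
ft_force: [-2.4, 0.4, 4.1]
grip_width: 24.8
gripper_force: 40.0
```

```bash
python3 -c "
from h import *
st()"
```

```text
t11.85 loc x-0.3 y-29.8 z65.8 yaw err 0.000 [-2.000e-04  8.151e-01  5.794e-01 -5.000e-04] F loc [-2.4 -0.4  4.1] w24.8 g40.0
```

Emit:
drive_tool --offset '[[0,0,-0.5],[0,0,-0.5],[0,0,-0.5],[0,0,0],[0,0,0]]' --angular '[[0,0,0],[0,0,0],[0,0,0],[0,0,0],[0,0,0]]'

```text
clock: 12.48
position: [496.5, 25.7, 80.2]
ee_rot: [-0.0, 0.815, 0.579, -0.0]
ft_force: [-1.8, 2.6, -9.5]
grip_width: 24.7
gripper_force: 40.0
```

```bash
python3 -c "
from h import *
st()"
```

```text
t12.47 loc x-0.3 y-29.9 z80.2 yaw err 0.000 [-4.000e-04  8.150e-01  5.794e-01 -4.000e-04] F loc [-2.6  1.8 -9.5] w24.7 g40.0
```

It is up 14.4 mm with about 9 N, so the pin is pulled. Slide it on.

Emit:
drive_tool --offset '[[0.7,0,0],[0.8,0,0],[0.8,0,0],[0.7,0,0],[0,0,0]]' --angular '[[0,0,0],[0,0,0],[0,0,0],[0,0,0],[0,0,0]]'

```text
clock: 13.1
position: [506.9, 55.7, 80.5]
ee_rot: [-0.001, 0.815, 0.58, 0.0]
ft_force: [-3.2, 2.3, -9.3]
grip_width: 24.6
gripper_force: 40.0
```

```bash
python3 -c "
from h import *
st()"
```

```text
t13.10 loc x-0.4 y1.8 z80.5 yaw err 0.001 [-7.000e-04  8.147e-01  5.799e-01  4.000e-04] F loc [-3.8  1.1 -9.3] w24.6 g40.0
```

Emit:
drive_tool --offset '[[-0.15,0,0],[0,0,0],[0,0,0],[0,0,0],[0,0,0]]' --angular '[[0,0,0],[0,0,0],[0,0,0],[0,0,0],[0,0,0]]'

```text
clock: 13.72
position: [506.1, 53.1, 80.5]
ee_rot: [-0.0, 0.815, 0.579, 0.0]
ft_force: [-4.7, 3.8, -8.5]
grip_width: 25.1
gripper_force: 40.0
```

```bash
python3 -c "
from h import *
st()"
```

```text
t13.72 loc x-0.3 y-1.0 z80.5 yaw err 0.000 [-4.000e-04  8.150e-01  5.794e-01  0.000e+00] F loc [-5.7  2.1 -8.5] w25.1 g40.0
```

Emit:
drive_tool --offset '[[0.1,0,0],[0,0,0],[0,0,0],[0,0,0],[0,0,0]]' --angular '[[0,0,0],[0,0,0],[0,0,0],[0,0,0],[0,0,0]]'

```text
clock: 14.35
position: [506.1, 53.1, 80.3]
ee_rot: [-0.0, 0.815, 0.579, -0.001]
ft_force: [-4.9, 2.4, -9.7]
grip_width: 24.8
gripper_force: 40.0
```

```bash
python3 -c "
from h import *
st()"
```

```text
t14.35 loc x-0.3 y-0.9 z80.3 yaw err -0.000 [-2.000e-04  8.152e-01  5.792e-01 -8.000e-04] F loc [-5.4  0.6 -9.7] w24.8 g40.0
```

Emit:
drive_tool --offset '[[0.1,0,0],[0,0,0],[0,0,0],[0,0,0],[0,0,0]]' --angular '[[0,0,0],[0,0,0],[0,0,0],[0,0,0],[0,0,0]]'

```text
clock: 14.98
position: [506.2, 53.3, 80.2]
ee_rot: [0.0, 0.815, 0.579, -0.001]
ft_force: [-5.6, 0.4, -8.7]
grip_width: 25.1
gripper_force: 40.0
```

```bash
python3 -c "
from h import *
st()"
```

```text
t14.97 loc x-0.3 y-0.7 z80.2 yaw err -0.001 [ 1.000e-04  8.153e-01  5.791e-01 -1.400e-03] F loc [-5.4 -1.4 -8.7] w25.1 g40.0
```

Net travel is 29.2 mm. One more nudge, then lower.

Emit:
drive_tool --offset '[[0.08,0,0],[0,0,0],[0,0,0.4],[0,0,0.3],[0,0,0]]' --angular '[[0,0,0],[0,0,0],[0,0,0],[0,0,0],[0,0,0]]'

```text
clock: 15.6
position: [506.4, 53.9, 73.2]
ee_rot: [0.0, 0.815, 0.579, -0.002]
ft_force: [-5.1, -0.3, -6.8]
grip_width: 25.3
gripper_force: 40.0
```

```bash
python3 -c "
from h import *
st()"
```

```text
t15.60 loc x-0.3 y-0.1 z73.2 yaw err -0.001 [ 1.000e-04  8.153e-01  5.790e-01 -1.600e-03] F loc [-4.7 -2.  -6.8] w25.3 g40.0
```

The pin is at 7.4 mm with only the spring force, so it is in the hole. Lower it home.

Emit:
drive_tool --offset '[[0,0,0.3],[0,0,0.3],[0,0,0.3],[0,0,0],[0,0,0]]' --angular '[[0,0,0],[0,0,0],[0,0,0],[0,0,0],[0,0,0]]'

```text
clock: 16.23
position: [506.9, 55.1, 65.8]
ee_rot: [0.0, 0.815, 0.579, -0.001]
ft_force: [-8.7, 1.3, 3.2]
grip_width: 25.3
gripper_force: 40.0
```

```bash
python3 m.py s11.png 1
```

```text
t16.23 loc x-0.2 y1.3 z65.8 yaw err -0.000 [ 2.000e-04  8.152e-01  5.792e-01 -8.000e-04] F loc [-8.6 -1.7  3.2] w25.3 g40.0
anvil top 175 [ 81.1  97.9 103.4  96.5  -1.9]
endblk 581 [110.2 123.9 137.4 124.   -1.5]
nip 271 [51.4 64.5 86.1 68.2 -2.2]
face top 227 [40.1 58.1 65.  56.9 -4.9]
```

View pics/s11.png

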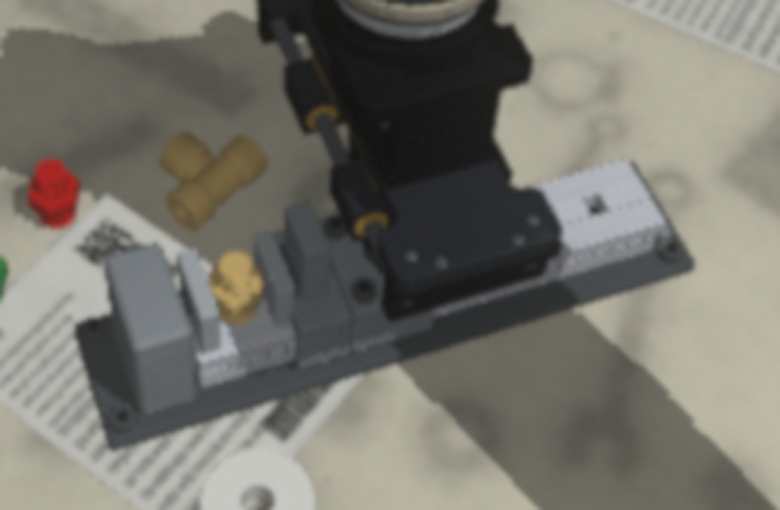

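The slide is right behind the jaw and the nipple stands at (237,288). The TCP is back at its home height of 65.8 mm, now resting on the stop, and the anvil has not changed. Handing in.

```bash
python3 -c "
from plant import arm
print(arm.close_job())"
```

```text
the job is handed in; nothing more can be done
None
```

The job is handed in, with no verdict reported: the jaw presses the standing nipple on the anvil (given about 3 of its 6 mm), and the lock pin is home one hole on with the knob still gripped.

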